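Close and pin the tumbler guard

ROBOT

A 6-joint arm with a two-finger parallel gripper is mounted at the origin on the work surface. World frame = base frame: x ahead of the robot, y to its left, z up, the work surface at z = 0. Lengths are in mm, angles in rad, forces in N, time in s.
With the tool pointing down it reaches from about 275 to 825 mm from the base axis. Payload 5.2 kg.
Tool frame: the origin (TCP) lies midway between the tips of the shut fingers; the grasp point (between the pads) lies r.hold_point_z behind it (r.hold_point_z is the distance from the TCP to the grasp point, in mm); z points along the fingers, y is the line along which they close (so a half turn about z gives the same grasp; the last joint's range is limited). The gripper opens to 93 mm and grips with 3 to 60 N. Pads are 15 mm wide; open, the fingers measure 128 mm over their backs; the gripper's body (75 mm by 188 mm) begins 65 mm behind the grasp point.
Start: joints at [-1.458, 0.259, 1.535, -0, 1.348, -0.203], TCP at [170.838, -522.799, 218.653] pointing down, gripper open.
Joint ranges: [-3.14, 3.14], [-0.91, 2.08], [0.19, 2.58], [-1.22, 4.36], [0.22, 2.71], [-3.12, 3.12]. Speed limits (rad/s): [2.57, 2.57, 3.14, 3.14, 3.14, 3.14].

INTERFACE

Orientations are given as a rotation vector (axis times angle).
In Python, from plant import r gives the robot as it stands.
- The arm moves only by the tool play_rows, never from a script. Its argument "motion" is one flat list of numbers, 5 for each row, row after row: the shift along the world's x, y, z in m, then the turn about the world's z in rad, then the finger opening in m, from 0 to 0.093. A call has 1 to 12 rows; each row is the pose to reach, as a shift and turn from the pose commanded when the call began; what a row does not reach only later rows make up. A row lasts 1/12 s, in which the tool goes at most 41.7 mm and 7.16 degrees, less where a joint would pass 70% of its speed; a pose out of reach is approached as far as the arm can. A call with a gripper value outside its range is refused whole. The fingers move at their own pace and stop on an object; the grip force is fixed at half the most. Time passes only in rows, so rows that repeat a pose let the fingers close. It gives the time, the measured TCP pose, the force, the opening and the grip force at its end, in the units of the state.
- r.get_state(): the state, without advancing time (a new reading comes with each control period).
- r.snapshot(name): name is "scene" or "top" or "wrist"; returns a dict with "frame" (420x560x3 uint8, red, green, blue), "range_z" (420x560 float32, mm along the optical axis (not along the pixel's ray), 0 where there is no reading), "K" (3x3 intrinsics, pixels), "eye" and "orientation" of the camera in the world; the wrist camera has in their place "T_tool_cam" (4x4, takes a point from camera to tool coordinates, whose origin is the TCP and whose axes are the flange's). Camera axes: x right, y up, looking along -z (the intrinsics and any distortion apply to the point x, -y, -z); pixel columns grow to the right and rows downward; lengths in mm; the calibration is good to about 2 mm. A picture is of the moment at which its call begins: read the wrist's pose just before it.
- r.job_done(): hands the job in; it is judged then, once.
Trained networks look in the newest picture that a camera, given by its name, has taken for a name from the list of things; names that differ only in an ending like _2 or _b are one class to them, and where a whole thing is asked for, a point or a joint stands for the part that bears it (a point fixed in the world has none). Each returns a list of dicts, best first, with "conf" (0 to 1); they miss things now and then, are a little off and sometimes report something else, mostly with a low value. They report only what shows in the picture. A call takes as long as a camera call. They do not tell look-alikes from the thing itself.
- r.recognise(target, camera): "pixel" ([column, row] in pixels, amid what is visible of it).
- r.mark_of(target, camera): "pixel" ([column, row] in pixels: a listed point, or the origin of a listed thing).
The state is a dict: "t": time; "joint_positions": joint angles; "joint_velocities": joint speeds; "joint_torque": joint torques, N m; "tool_pos": TCP position; "tool_rot": TCP orientation; "contact_force": force on the tool from outside, world axes, zero at the start; "ft_torque": the same for the moment, N m; "opening": opening from 0.0 (shut) to 1.0 (fully open); "grip_force": force on a finger pad.
Only numpy, scipy, OpenCV 4.12 (cv2) and the standard library are available. Lean on these libraries where they do the work, as an engineer would, in place of code of your own. Each camera call takes 0.05 s, during which the arm holds its last target. There are 200 camera calls.

TASK

Swing the raised guard of the polishing tumbler down gently until it rests fully closed on its stops, without letting it slam. Then take the loose steel lock pin from the bench and push it sideways through the holes of the front bracket and the guard's tongue, fully home with its flat head up against the bracket, and let go. Leave the other things on the bench where they are.

Things in the scene. Friction and masses are not known exactly. Their poses are not given: they have to be found in the camera images.
- tumbler: Jeweller's barrel tumbler, fixed to the bench: open-topped green steel housing 170 (x) x 220 (y) x 112 high, black rubber drum inside. Origin: centre of its underside; x points from the bracket side to the hinge side, z up. A dark steel bracket arm, 36 wide, top 85 above the bench, sticks out 75 from the middle of its -x face and carries two upright lugs (see point lock).
- lock (a point): Centre of the pin holes, midway between the bracket's two lugs, at (-140, 0, 115) in the tumbler's frame, 55 in front of the housing. Axes as the tumbler's; the holes, 12 in diameter, run along y. Each lug is 8 thick in y (faces at y = +-8 and +-16), 30 long in x, its top 15 above this point. The pin may enter from either side.
- hinge (a point): Middle of the guard's hinge axis, on the housing's top +x edge (at 85, 0, 112 in the tumbler's frame); the hinge axis runs along the tumbler's y.
- guard (a joint): Guard's opening angle, rad: 0 = closed on its stops, level on the housing; 1.45 = fully open, nearly upright. The hinge is stiff: the guard stays where it is left and must be pushed all the way (about 5 N near its free edge). Flat grey steel plate, 0.35 kg, 175 long from the hinge, 220 wide, 6 thick; its underside passes through the hinge axis.
- guard_edge (a point): Point on the guard's outer (when closed, upper) face, mid-width, 150 from the hinge: a good place to push. In its frame -x points from the hinge towards the guard's free edge and z out of the outer face.
- pin: Loose steel lock pin, 0.09 kg, lying flat on the bench: a flat head 36 (x) x 22 (y) x 14 (z) and a round shank 9 in diameter that points along the pin's +x from the head (head from x = -18 to 18, shank from there to 66, its tip tapered). Origin: under the middle of the head; the shank's axis is 7 above it.
- pin_mid (a point): Point on the shank's axis, 16 from the head's shoulder (at 34, 0, 7 in the pin's frame); it lies at point lock when the pin is fully home.
- tin: Bystander: square metal tin 53 x 53 x 65 high, loose; origin under its middle.
- caliper: Bystander: steel caliper lying flat, 150 long (x), jaws to its +y, loose; origin under its middle.
- tape: Bystander: roll of tape lying flat, 90 diameter, 22 high, loose; origin under its middle.
- flux: Bystander: small white bottle with a red cap, 44 diameter, 85 high, loose; origin under its middle.
- guard_eye (a point): Centre of the 12 diameter hole (along y) in the 30 x 30 eye that ends the guard's steel tongue. The tongue is 10 thick (y), sits mid-width on the guard's free edge and reaches 240 from the hinge; the hole is 225 from the hinge. With the guard closed the eye lies between the lugs and this point coincides with point lock.
Things that resemble listed ones, but are neither listed nor needed, are in the scene too. Several things have the shape of the pin; the one meant has the colours described above.

How it is judged:
By the outcome, as a careful person would: the job done as asked, in the order asked, and still so for the second after the job is handed in, with the robot touching nothing.
It also fails if it takes over 64 s, if anything falls off the work surface, if the arm or the gripper's body presses on something with over 40 N, if the wrist force passes 120 N, or if a joint passes its speed limit or range.

## Working session

There is one attempt and no reset: what is moved stays moved. The work goes in short steps, Python scripts to look and compute and a tool call to move; the robot and the scene stay as the last step left them, time stands still between calls to the robot, and variables do not carry over. Pictures are saved under pics/ and viewed, at most 10 in all, crops included, and the job is handed in when it is done.

Besides the shell and the picture viewer there is one more tool, called after "Call:" in YAML: its name, and indented under it one key for each argument. play_rows: Moves the arm, as the interface text tells. Its arguments: {"type":"object","properties":{"motion":{"type":"array","items":{"type":"number"}}},"required":["motion"]}

```bash
mkdir -p pics
cat > h.py <<'E'
import numpy as np,cv2
from scipy.spatial.transform import Rotation as R
from plant import r
def snap(n):
    st=r.get_state(); s=r.snapshot(n)
    if n=="wrist":
        T=np.eye(4);T[:3,:3]=R.from_rotvec(st["tool_rot"]).as_matrix();T[:3,3]=st["tool_pos"]
        s["T"]=T@np.array(s["T_tool_cam"])
    else:
        T=np.eye(4);o=np.array(s["orientation"]);T[:3,:3]=o if o.shape==(3,3) else R.from_rotvec(o).as_matrix();T[:3,3]=s["eye"];s["T"]=T
    return s
def ray(s,p):
    K=np.array(s["K"]);d=np.array([(p[0]-K[0,2])/K[0,0],-(p[1]-K[1,2])/K[1,1],-1.]);return s["T"][:3,3],s["T"][:3,:3]@d
def atd(s,p,w=1):
    c,q=int(round(p[0])),int(round(p[1]));z=s["range_z"][max(q-w,0):q+w+1,max(c-w,0):c+w+1];z=z[z>0]
    if not len(z):return None
    o,d=ray(s,p);return o+d*np.median(z)
def atz(s,p,z):
    o,d=ray(s,p);return o+d*(z-o[2])/d[2]
def proj(s,P):
    q=np.linalg.inv(s["T"])@np.append(P,1);K=np.array(s["K"]);return [K[0,0]*q[0]/-q[2]+K[0,2],K[1,1]*-q[1]/-q[2]+K[1,2]]
def cloud(s):
    K=np.array(s["K"]);h,w=s["range_z"].shape;u,v=np.meshgrid(np.arange(w),np.arange(h));z=s["range_z"]
    P=np.stack([(u-K[0,2])/K[0,0]*z,-(v-K[1,2])/K[1,1]*z,-z],-1);P=P@s["T"][:3,:3].T+s["T"][:3,3];P[z<=0]=np.nan;return P
def save(s,f,crop=None,k=1):
    im=s["frame"][:,:,::-1]
    if crop: a,b,c,d=crop;im=im[b:d,a:c]
    cv2.imwrite("pics/"+f,cv2.resize(im,None,fx=k,fy=k,interpolation=cv2.INTER_CUBIC))
E
cat > a.py <<'E'
from h import *
print(r.hold_point_z, r.get_state())
for c in ["scene","top"]:
    s=snap(c);save(s,c+"0.png");print(c,s.get("distortion"),s.keys(),np.round(s["T"],3).tolist(),np.array(s["K"]).tolist())
    for t in ["tumbler","lock","hinge","guard_edge","guard_eye","pin","pin_mid","tin","caliper","tape","flux"]:
        for q in r.mark_of(t,c)[:4]:
            P=atd(s,q["pixel"]);print(c,t,np.round(q["pixel"]),round(q["conf"],2),None if P is None else np.round(P),np.round(atz(s,q["pixel"],7))[:2])
E
python3 a.py
```

```text
18.8 {'t': 0.0, 'joint_positions': array([-1.45780574e+00,  2.59334602e-01,  1.53611099e+00, -1.22515368e-05,
        1.34797475e+00, -2.02819341e-01]), 'joint_velocities': array([-0.00025757, -0.00110922,  0.0010308 , -0.0002567 ,  0.00067777,
       -0.00173865]), 'joint_torque': array([ 6.57513701e-04, -4.37299705e+01, -2.84006453e+01,  7.20152096e-02,
        4.12584725e-02, -1.42165004e-04]), 'tool_pos': array([ 170.76652348, -522.2334877 ,  217.81102239]), 'tool_rot': array([-3.10070343e+00, -4.93731138e-01, -1.10092929e-04]), 'contact_force': array([-0.68850113,  0.69274273, -0.26895544]), 'ft_torque': array([0.00200478, 0.00757629, 0.00928325]), 'grip_force': 0.0, 'opening': 1.001062044730305}
scene None dict_keys(['frame', 'range_z', 'K', 'eye', 'orientation', 'T']) [[-0.883, -0.316, 0.346, 840.397], [0.469, -0.611, 0.638, 584.014], [0.01, 0.726, 0.688, 725.066], [0.0, 0.0, 0.0, 1.0]] [[388.64827138525203, 0.0, 270.2015921065568], [0.0, 388.64827138525203, 220.66563475059286], [0.0, 0.0, 1.0]]
scene tumbler [242. 256.] 0.75 [627.  62.  87.] [600.  -3.]
scene lock [293. 209.]
[... 1733 characters left out ...]
  14.] [381. 390.]
top pin [196. 304.] 0.7 [304. 213.  14.] [303. 215.]
top pin [214. 248.] 0.68 [434. 171.  14.] [435. 172.]
top pin [288. 166.] 0.65 [554.  -6. 311.] [632. -12.]
top pin_mid [108. 275.] 0.6 [376. 429.  -0.] [376. 426.]
top pin_mid [167. 261.] 0.5 [406. 284.  11.] [406. 285.]
top pin_mid [183. 307.] 0.5 [297. 246.  10.] [296. 246.]
top pin_mid [204. 242.] 0.46 [450. 196.   8.] [450. 196.]
top tin [399. 242.] 0.83 [ 433. -262.   64.] [ 437. -278.]
top caliper [147. 172.] 0.67 [626. 340.   6.] [626. 340.]
top tape [442. 180.] 0.82 [ 589. -397.   -2.] [ 587. -394.]
top flux [383. 134.] 0.68 [ 694. -242.   55.] [ 710. -254.]
top flux [158. 266.] 0.43 [394. 304.  13.] [394. 306.]
```

View pics/scene0.png

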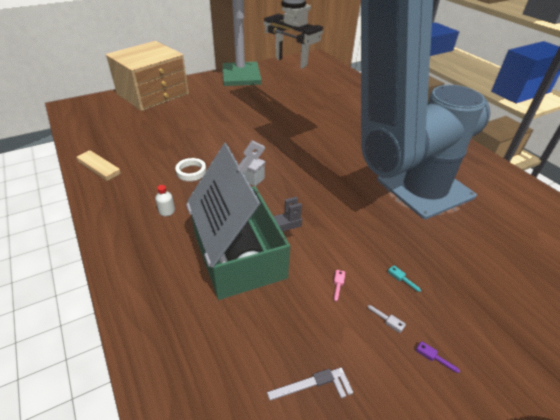

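View pics/top0.png

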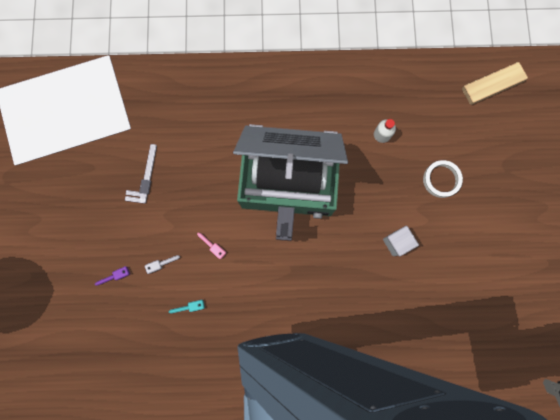

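Look-alikes of the pin in the top view: pink (214,248), teal (196,304), purple (123,272), and grey steel with its head at (153,267) and shank to (179,258). I choose the grey one. The guard is raised, with its plate from (240,150) to (345,155), and the bracket is at (286,222). The flux bottle is at (385,130) and the tin at (401,241).

```bash
cat > b.py <<'E'
from h import *
for c in ["scene","top"]:
    s=snap(c);P=cloud(s);hsv=cv2.cvtColor(s["frame"],cv2.COLOR_RGB2HSV)
    # green housing
    g=(hsv[...,0]>60)&(hsv[...,0]<90)&(hsv[...,1]>80)&(P[...,0]>480)&(P[...,0]<760)&(abs(P[...,1])<200)
    top=g&(P[...,2]>100)&(P[...,2]<122)
    q=P[g&(P[...,2]>20)];q=q[~np.isnan(q).any(1)]
    print(c,"green",cv2.minAreaRect(q[:,:2].astype(np.float32)),np.percentile(q[:,2],98))
    q2=P[top];print("rim",len(q2),cv2.minAreaRect(q2[:,:2].astype(np.float32)))
    # guard plane
    m=(P[...,2]>150)&(P[...,0]>480)&(P[...,0]<760)&(abs(P[...,1])<140)&(hsv[...,1]<90)
    q=P[m]
    best=None;rng=np.random.default_rng(0)
    for i in range(400):
        a,b,d=q[rng.choice(len(q),3)];n=np.cross(b-a,d-a)
        if np.linalg.norm(n)<1:continue
        n/=np.linalg.norm(n);k=abs((q-a)@n)<4
        if best is None or k.sum()>best.sum():best=k
    w=q[best];ce=w.mean(0);n=np.linalg.svd(w-ce)[2][2];n*=-np.sign(n[0])*-1
    print("guard n",n,"c",ce,"N",len(w),"z",w[:,2].min(),w[:,2].max(),"ang",np.arctan2(np.hypot(n[0],n[1]),n[2]),"yaw",np.arctan2(n[1],n[0]))
    # bracket dark: z 75..135
    m=(P[...,2]>70)&(P[...,2]<140)&(P[...,0]>420)&(P[...,0]<492)&(abs(P[...,1])<60);q=P[m]
    print("bracket",len(q),cv2.minAreaRect(q[:,:2].astype(np.float32)),"lug top", (lambda t:(len(t),t.mean(0) if len(t) else 0,cv2.minAreaRect(t[:,:2].astype(np.float32))))(q[q[:,2]>118]))
    # pin
    o=np.round(proj(s,[400,295,7])).astype(int)
    mm=np.zeros(g.shape,np.uint8);X=[atz(s,(u,v),10) for v in range(420) for u in range(560)];X=np.array(X).reshape(420,560,3)
    mm=((abs(X[...,0]-400)<60)&(abs(X[...,1]-295)<60)&(hsv[...,1]<60)&(hsv[...,2]>90)).astype(np.uint8)
    n_,lab,stt,_=cv2.connectedComponentsWithStats(mm);k=1+np.argmax(stt[1:,4]);q=X[lab==k][:,:2]
    rc=cv2.minAreaRect(q.astype(np.float32));print("pin",len(q),rc,cv2.boxPoints(rc).round().tolist(),"heavy end",q.mean(0))
    if c=="top":save(s,"pinc.png",(90,220,230,320),5)
E
python3 b.py
```

```text
scene green ((605.2533569335938, -8.338043212890625), (212.68338012695312, 168.657958984375), 84.35005950927734) 114.29711997876753
rim 463 ((559.5479125976562, 35.140899658203125), (267.6693420410156, 129.55715942382812), 45.92751693725586)
guard n [ 0.80109602 -0.08724646  0.5921429 ] c [625.89226324  -3.0854113  208.72118973] N 3804 z 150.00754839025194 313.22319163094744 ang 0.9370808347833702 yaw -0.10848131725332043
bracket 486 ((468.2897033691406, 1.5189762115478516), (38.31303787231445, 46.99085235595703), 86.74923706054688) lug top (156, array([464.72617578,   3.09631324, 127.49548588]), ((463.60345458984375, 1.3864765167236328), (34.897132873535156, 30.086761474609375), 81.06228637695312))
pin 324 ((401.68414306640625, 295.32647705078125), (29.113773345947266, 84.94668579101562), 20.135643005371094) [[373.0, 330.0], [403.0, 250.0], [430.0, 260.0], [401.0, 340.0]] heavy end [398.96898276 304.49147927]
top green ((570.3931884765625, -9.924507141113281), (216.23580932617188, 108.1489028930664), 83.53028106689453) 114.74219041356743
rim 468 ((568.8818359375, -9.774635314941406), (216.44847106933594, 105.17405700683594), 83.27680206298828)
guard n [ 0.79251218 -0.08949242  0.60325413] c [619.88732143 -14.79232856 212.09416348] N 2600 z 150.0407364622988 308.52431793462665 ang 0.9232213157586844 yaw -0.11244611606163218
bracket 341 ((467.7836608886719, 2.748748779296875), (35.83717346191406, 48.379947662353516), 83.64918518066406) lug top (109, array([462.62612062,   3.3383357 , 129.59480282]), ((462.32550048828125, 3.2841053009033203), (31.749460220336914, 29.347671508789062), 83.81537628173828))
pin 257 ((401.3974914550781, 296.33148193359375), (24.255502700805664, 86.09911346435547), 20.54208755493164) [[375.0, 332.0], [405.0, 252.0], [428.0, 260.0], [398.0, 341.0]] heavy end [398.30999332 304.4279042 ]
```

View pics/pinc.png

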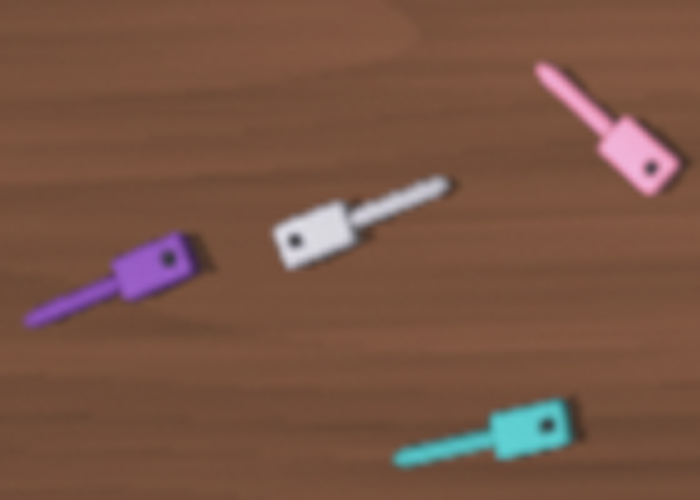

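The crop confirms the grey steel pin: head at crop (313,235), hole at its left end, shank pointing right (world −y). I start by raising the arm and going around to the guard's outer face.

Call:
play_rows:
  motion: [0,0,0.04,0,0,0,0,0.08,0,0,0,0,0.12,0,0,0,0,0.16,0,0,0.469,0.51,0.16,-0.43,0,0.469,0.51,0.16,-0.43,0,0.469,0.51,0.16,-0.43,0,0.469,0.51,0.16,-0.43,0,0.469,0.51,0.16,-0.43,0,0.469,0.51,0.16,-0.43,0,0.469,0.51,0.16,-0.43,0,0.469,0.51,0.16,-0.43,0]

```text
t: 2.3
tool_pos: [394.0, -279.5, 378.9]
tool_rot: [3.136, -0.18, 0.001]
contact_force: [0.8, -1.0, 0.2]
opening: 0.188
grip_force: 0.0
```

Call:
play_rows:
  motion: [0.244,0.265,0,0,0,0.244,0.265,0,0,0,0.244,0.265,0,0,0,0.244,0.265,0,0,0,0.244,0.265,0,0,0,0.244,0.265,0,0,0,0.244,0.265,0,0,0,0.244,0.265,0,0,0,0.244,0.265,0,0,0,0.244,0.265,0,0,0,0.244,0.265,-0.03,0,0,0.244,0.265,-0.06,0,0]

```text
t: 3.3
tool_pos: [638.2, -16.2, 319.7]
tool_rot: [3.135, -0.177, 0.007]
contact_force: [1.1, -0.1, -0.9]
opening: 0.005
grip_force: 0.0
```

```bash
cat > c.py <<'E'
from h import *
c=np.array([603,-11.]);ya=-.113;ax=np.array([np.cos(ya),np.sin(ya)])
h=c+85*ax
for th in [.93,.8,.7,.6,.5,.4,.3,.2,.1,0]:
    rho=150;x=-rho*np.cos(th)+6*np.sin(th)+8;z=112+rho*np.sin(th)+6*np.cos(th)
    print(th,np.round(np.append(h+x*ax,z),1))
st=r.get_state();print(st["tool_pos"],st["joint_positions"])
E
python3 c.py
```

```text
0.93 [611.1 -11.9 235.8]
0.8 [595.8 -10.2 223.8]
0.7 [585.3  -9.  213.2]
0.6 [575.8  -7.9 201.6]
0.5 [567.5  -7.  189.2]
0.4 [560.5  -6.2 175.9]
0.3 [554.8  -5.5 162.1]
0.2 [550.5  -5.  147.7]
0.1 [547.7  -4.7 132.9]
0 [546.4  -4.6 118. ]
[638.17827837 -16.17731629 319.68419679] [-1.99533376e-01  3.79586215e-01  1.12414556e+00 -4.41794397e-04
  1.63314114e+00  1.48409938e+00]
```

Call:
play_rows:
  motion: [0,0.003,-0.025,0,0,0,0.003,-0.05,0,0,-0.006,0.003,-0.06,0,0,-0.01,0.003,-0.068,0,0,-0.013,0.003,-0.071,0,0,-0.016,0.003,-0.073,0,0,-0.018,0.003,-0.075,0,0,-0.02,0.003,-0.077,0,0,-0.022,0.003,-0.079,0,0,-0.024,0.004,-0.081,0,0,-0.026,0.004,-0.083,0,0,-0.028,0.004,-0.085,0,0]

```text
t: 4.3
tool_pos: [609.5, -12.2, 234.2]
tool_rot: [-3.136, 0.179, -0.003]
contact_force: [0.5, 0.8, 2.8]
opening: 0.007
grip_force: 1.0
```

Call:
play_rows:
  motion: [-0.003,0.0003,-0.002,0,0,-0.006,0.0006,-0.0045,0,0,-0.009,0.0009,-0.007,0,0,-0.012,0.0012,-0.0095,0,0,-0.015,0.0016,-0.012,0,0,-0.0175,0.002,-0.0145,0,0,-0.02,0.0022,-0.017,0,0,-0.0225,0.0025,-0.0195,0,0,-0.025,0.0028,-0.022,0,0,-0.0275,0.003,-0.0245,0,0,-0.03,0.0033,-0.027,0,0,-0.0325,0.0036,-0.0295,0,0]

```text
t: 5.3
tool_pos: [576.4, -8.9, 203.9]
tool_rot: [3.136, -0.179, 0.0]
contact_force: [1.7, -0.3, 0.5]
opening: 0.005
grip_force: 0.7
```

```bash
cat > g.py <<'E'
from h import *
s=snap("scene");P=cloud(s);hsv=cv2.cvtColor(s["frame"],cv2.COLOR_RGB2HSV)
m=(P[...,2]>125)&(P[...,0]>480)&(P[...,0]<760)&(P[...,1]<110)&(P[...,1]>15)&(hsv[...,1]<90);q=P[m]
print(len(q),"ctr",q.mean(0),"max z",np.percentile(q[:,2],98))
ax=np.array([.9936,-.1126]);x=(q[:,:2]-[687.5,-20.6])@ax
print("angles",np.percentile(np.arctan2(q[:,2]-112,-x),[10,50,90]), r.get_state()["contact_force"])
save(s,"g%d.png"%int(r.get_state()["t"]*100),(150,100,350,300),3)
E
python3 g.py; ls pics
```

```text
10239 ctr [586.4275794   47.50605189 403.12635624] max z 576.5898107768767
angles [0.67241242 1.20491772 1.3537993 ] [ 0.93412432  0.05949123 -0.42695903]
g535.png
pinc.png
scene0.png
top0.png
```

View pics/g535.png

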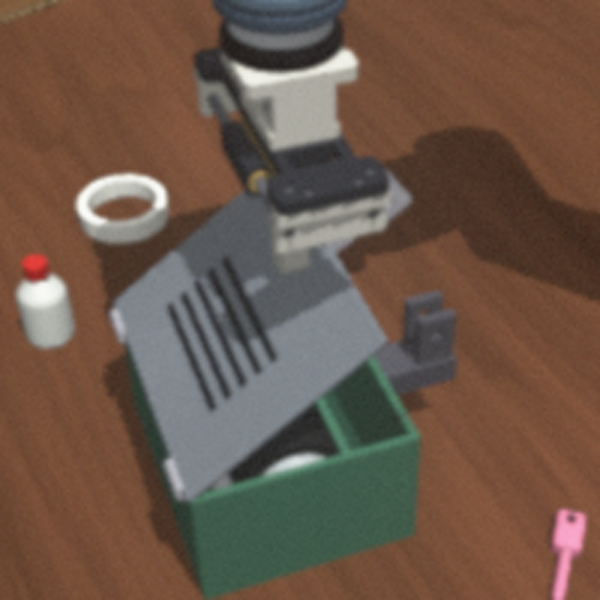

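The picture shows the fingertips on the guard's outer face at crop (290,255). The plate is following and is now clearly lower. I continue along the arc.

Call:
play_rows:
  motion: [-0.002,0.0002,-0.0025,0,0,-0.004,0.0004,-0.005,0,0,-0.006,0.0006,-0.008,0,0,-0.008,0.0008,-0.011,0,0,-0.01,0.001,-0.014,0,0,-0.0115,0.0012,-0.017,0,0,-0.013,0.0014,-0.02,0,0,-0.0145,0.0016,-0.023,0,0,-0.016,0.0018,-0.026,0,0,-0.0175,0.002,-0.029,0,0,-0.019,0.0022,-0.0325,0,0,-0.02,0.0023,-0.0355,0,0]

```text
t: 6.35
tool_pos: [556.2, -6.4, 168.3]
tool_rot: [3.136, -0.179, -0.001]
contact_force: [-0.8, -0.7, 1.6]
opening: 0.001
grip_force: 0.6
```

Call:
play_rows:
  motion: [-0.001,0.0002,-0.003,0,0,-0.002,0.0004,-0.006,0,0,-0.003,0.0006,-0.009,0,0,-0.004,0.0006,-0.012,0,0,-0.005,0.0006,-0.015,0,0,-0.006,0.0006,-0.018,0,0,-0.0065,0.0006,-0.021,0,0,-0.007,0.0006,-0.024,0,0,-0.0075,0.0006,-0.027,0,0,-0.008,0.0006,-0.03,0,0,-0.0085,0.0008,-0.032,0,0,-0.009,0.001,-0.034,0,0]

```text
t: 7.35
tool_pos: [547.7, -5.5, 134.5]
tool_rot: [3.136, -0.179, 0.001]
contact_force: [-0.3, 0.7, 1.5]
opening: 0.004
grip_force: 0.4
```

Call:
play_rows:
  motion: [0,0,-0.0015,0,0,-0.0005,0,-0.003,0,0,-0.0005,0,-0.0045,0,0,-0.0005,0,-0.006,0,0,-0.0005,0,-0.0075,0,0,-0.0005,0,-0.009,0,0,-0.001,0,-0.0105,0,0,-0.001,0,-0.012,0,0,-0.001,0,-0.013,0,0,-0.001,0,-0.014,0,0,-0.001,0,-0.015,0,0,-0.001,0,-0.016,0,0]

```text
t: 8.35
tool_pos: [546.5, -5.3, 118.5]
tool_rot: [-3.136, 0.179, 0.001]
contact_force: [-1.5, 0.4, 0.5]
opening: 0.006
grip_force: 0.4
```

Call:
play_rows:
  motion: [0,0,-0.0005,0,0,0,0,-0.001,0,0,0,0,-0.0015,0,0,0,0,-0.002,0,0,0,0,-0.002,0,0]

```text
t: 8.77
tool_pos: [546.5, -5.4, 118.2]
tool_rot: [3.136, -0.179, 0.001]
contact_force: [-5.3, 0.8, 12.7]
opening: 0.003
grip_force: 6.1
```

```bash
cat > g2.py <<'E'
from h import *
s=snap("scene");save(s,"g%d.png"%int(r.get_state()["t"]*100),(150,100,350,300),3)
P=cloud(s);ax=np.array([.9936,-.1126]);n=np.array([.1126,.9936]);c=np.array([603,-11.])
a=(P[...,:2]-c)@ax;b=(P[...,:2]-c)@n
for lo in [-70,-30,10,50]:
    m=(a>lo)&(a<lo+30)&(b>60)&(b<105)&(P[...,2]>60)&(P[...,2]<300);print(lo,m.sum(),np.percentile(P[m][:,2],[10,50,90]) if m.sum() else 0)
print(r.get_state()["contact_force"])
E
python3 g2.py; ls -t pics|head -1
```

```text
-70 568 [118.5246724  215.15578695 246.6741857 ]
-30 362 [117.94866633 119.94544465 245.58025311]
10 248 [117.33260916 119.28894611 120.52370611]
50 261 [116.24526649 119.0186868  120.3702088 ]
[-4.90567234  0.53013664 11.41892353]
g881.png
```

Call:
play_rows:
  motion: [0,0,0.03,0,0,0,0,0.07,0,0,0,0,0.11,0,0.03,-0.03,0.03,0.11,2.04,0.05,-0.153,0.324,0.11,2.04,0.05,-0.153,0.324,0.11,2.04,0.05,-0.153,0.324,0.11,2.04,0.05,-0.153,0.324,0.11,2.04,0.05,-0.153,0.324,0.11,2.04,0.05,-0.153,0.324,0.11,2.04,0.05,-0.153,0.324,0.11,2.04,0.05,-0.153,0.324,0.11,2.04,0.05]

```text
t: 9.82
tool_pos: [391.7, 321.6, 226.8]
tool_rot: [-2.742, -1.531, -0.001]
contact_force: [0.8, 0.2, -0.3]
opening: 0.536
grip_force: 0.0
```

Call:
play_rows:
  motion: [0,0,-0.02,0.907,0.05,0,0,-0.03,0.907,0.05,0,0,-0.03,0.907,0.05,0,0,-0.03,0.907,0.05,0,0,-0.03,0.907,0.05,0,0,-0.03,0.907,0.05,0,0,-0.03,0.907,0.05,0,0,-0.03,0.907,0.05,0,0,-0.03,0.907,0.05]

```text
t: 10.57
tool_pos: [393.7, 318.6, 196.6]
tool_rot: [1.803, 2.572, 0.0]
contact_force: [-0.0, -0.0, 0.7]
opening: 0.538
grip_force: 0.0
```

```bash
cat > d.py <<'E'
from h import *
print(r.get_state()["tool_pos"],R.from_rotvec(r.get_state()["tool_rot"]).as_matrix()[:,0])
s=snap("wrist");save(s,"w1.png");hsv=cv2.cvtColor(s["frame"],cv2.COLOR_RGB2HSV)
print(np.round(s["T_tool_cam"],3).tolist())
print(r.mark_of("pin","wrist")[:2],r.mark_of("pin_mid","wrist")[:2],proj(s,[393,319,14]))
for zz in [10]:
    X=np.array([atz(s,(u,v),zz) for v in range(420) for u in range(560)]).reshape(420,560,3)
    mm=((abs(X[...,0]-400)<70)&(abs(X[...,1]-295)<70)&(hsv[...,1]<60)&(hsv[...,2]>100)).astype(np.uint8)
    n_,lab,stt,_=cv2.connectedComponentsWithStats(mm)
    for k in np.argsort(-stt[1:,4])[:3]+1:
        q=X[lab==k][:,:2];rc=cv2.minAreaRect(q.astype(np.float32));print(len(q),stt[k],rc,cv2.boxPoints(rc).round().tolist())
        q=q-q.mean(0);print(np.linalg.svd(q,full_matrices=False)[2][0])
E
python3 d.py
```

```text
[393.67223782 318.64299866 196.58756105] [-3.41121302e-01  9.40019286e-01  5.86871675e-06]
[[-0.0, 0.97, 0.243, 67.649], [1.0, -0.0, 0.001, 0.195], [0.001, 0.243, -0.97, -166.338], [0.0, 0.0, 0.0, 1.0]]
[{'pixel': [275.7, 191.7], 'conf': 0.75}, {'pixel': [171.9, 244.7], 'conf': 0.6}] [{'pixel': [289.5, 89.7], 'conf': 0.98}, {'pixel': [175.6, 221.1], 'conf': 0.84}] [np.float64(275.7373548274614), np.float64(194.17483387904366)]
894 [266 178  20  71 894] ((401.0756530761719, 296.0906982421875), (22.06195831298828, 84.48457336425781), 20.336313247680664) [[376.0, 332.0], [405.0, 253.0], [426.0, 260.0], [397.0, 340.0]]
[ 0.35180988 -0.93607148]
273 [201 240  29  16 273] ((345.7123107910156, 235.9683837890625), (28.966493606567383, 21.926029205322266), 0.07509786635637283) [[331.0, 247.0], [331.0, 225.0], [360.0, 225.0], [360.0, 247.0]]
[-0.86953379 -0.49387346]
14 [324 240   4   6  14] ((468.0849609375, 283.49652099609375), (3.389415979385376, 6.676056861877441), 1.188110589981079) [[466.0, 287.0], [466.0, 280.0], [470.0, 280.0], [470.0, 287.0]]
[ 0.21270642 -0.97711615]
```

View pics/w1.png

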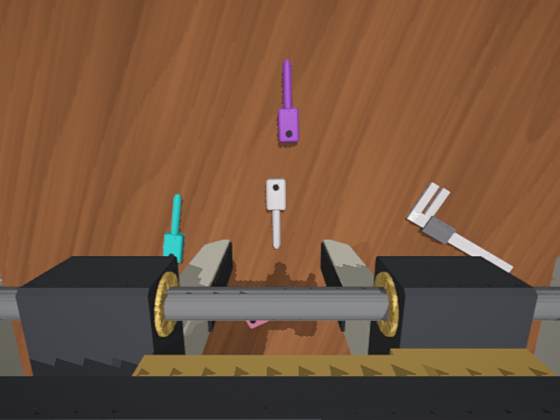

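The wrist view shows the grey pin's head at (276,193) and its shank to (277,245), centred between the fingers. The purple one is at (288,120) and the teal one at (173,245), both clear. I descend and grip.

Call:
play_rows:
  motion: [-0.001,0.002,-0.04,0,0.05,-0.001,0.002,-0.08,0,0.05,-0.001,0.002,-0.12,0,0.05,-0.001,0.002,-0.15,0,0.05,-0.001,0.002,-0.17,0,0.05,-0.001,0.002,-0.182,0,0.05,-0.001,0.002,-0.19,0,0.05,-0.001,0.002,-0.194,0,0.05,-0.001,0.002,-0.194,0,0.05,-0.001,0.002,-0.194,0,0.015,-0.001,0.002,-0.194,0,0.015,-0.001,0.002,-0.194,0,0.015]

```text
t: 11.72
tool_pos: [393.3, 321.0, 3.7]
tool_rot: [1.804, 2.571, 0.003]
contact_force: [0.8, -0.0, -0.6]
opening: 0.372
grip_force: 0.0
```

Call:
play_rows:
  motion: [0,0,0,0,0.015,0,0,0,0,0.015,0,0,0,0,0.015,0,0,0,0,0.015,0,0,0,0,0.015]

```text
t: 12.13
tool_pos: [392.9, 320.8, 3.2]
tool_rot: [1.804, 2.571, 0.001]
contact_force: [-1.4, -0.7, 6.3]
opening: 0.232
grip_force: 30.0
```

Call:
play_rows:
  motion: [0,0,0.02,0,0.015,0,0,0.05,0,0.015,0,0,0.09,0,0.015,0,0,0.13,-0.1,0.015,0.02,-0.03,0.157,-0.2,0.015,0.035,-0.065,0.157,-0.3,0.015,0.05,-0.1,0.157,-0.4,0.015,0.065,-0.14,0.157,-0.46,0.015,0.08,-0.175,0.157,-0.46,0.015,0.085,-0.189,0.157,-0.46,0.015,0.085,-0.189,0.157,-0.46,0.015,0.085,-0.189,0.157,-0.46,0.015]

```text
t: 13.13
tool_pos: [477.4, 131.0, 159.3]
tool_rot: [-2.345, -2.089, 0.001]
contact_force: [-0.7, 0.5, -1.7]
opening: 0.234
grip_force: 30.0
```

```bash
cat > e.py <<'E'
from h import *
st=r.get_state();print(st["tool_pos"],R.from_rotvec(st["tool_rot"]).as_matrix()[:,0],st["opening"])
s=snap("wrist");save(s,"w2.png")
P=cloud(s)
for t in ["lock","guard_eye","pin_mid","pin"]:
    for q in r.mark_of(t,"wrist")[:2]:print(t,q,atd(s,q["pixel"]),atz(s,q["pixel"],115))
def rect(m):
    q=P[m];return (len(q),q.mean(0).round(1),np.median(q[:,2]),cv2.minAreaRect(q[:,:2].astype(np.float32))) if len(q)>5 else len(q)
near=(abs(P[...,0]-463)<50)&(abs(P[...,1]-3)<50)
print("lugs",rect(near&(P[...,2]>123)&(P[...,2]<137)))
n=np.array([.1126,.9936])
for k in ["top"]:
    s2=snap(k);Q=cloud(s2);m=(abs(Q[...,0]-463)<50)&(abs(Q[...,1]-3)<40)&(Q[...,2]>122)&(Q[...,2]<138);q=Q[m];print(len(q),q.mean(0),cv2.minAreaRect(q[:,:2].astype(np.float32)))
E
python3 e.py
```

```text
[477.41725857 130.97966699 159.26874373] [1.15447827e-01 9.93313500e-01 2.99965394e-04] 0.23433420519342538
pin_mid {'pixel': [73.7, 108.6], 'conf': 0.98} [294.1261861  243.55404904  11.34556755] [357.15801222 228.57236032 115.        ]
pin_mid {'pixel': [276.4, 320.4], 'conf': 0.67} [480.20156326 155.35456127 260.08979972] [469.04862825  60.65713798 115.        ]
pin {'pixel': [277.1, 257.2], 'conf': 0.75} [478.08200625 134.7210735  170.84969948] [475.49935634 111.840852   115.        ]
pin {'pixel': [88.3, 139.5], 'conf': 0.66} [302.29929973 213.53302076  14.3599687 ] [361.44818545 208.55266591 115.        ]
lugs 0
215 [468.94275189   2.67600034 128.48479635] ((479.6968688964844, 0.9526748657226562), (31.669038772583008, 64.38856506347656), 82.34044647216797)
```

View pics/w2.png

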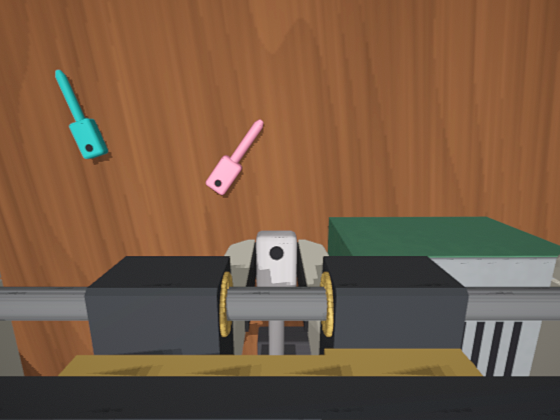

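The wrist view shows the head held at (277,255), but the gripper hides the bracket. I go past it with clearance so that the wrist camera sees the lugs from close by.

Call:
play_rows:
  motion: [-0.002,-0.02,0.008,0,0.015,-0.005,-0.06,0.008,0,0.015,-0.01,-0.1,0.008,0,0.015,-0.015,-0.14,0.008,0,0.015,-0.019,-0.172,0.008,0,0.015,-0.019,-0.172,0.008,0,0.015,-0.019,-0.172,0.008,0,0.015,-0.019,-0.172,0.008,0,0.015]

```text
t: 14.1
tool_pos: [458.6, -39.5, 167.7]
tool_rot: [-2.343, -2.092, -0.001]
contact_force: [0.1, 1.5, -1.0]
opening: 0.23
grip_force: 30.0
```

```bash
cat > f.py <<'E'
from h import *
st=r.get_state();print(st["tool_pos"],R.from_rotvec(st["tool_rot"]).as_matrix()[:,0])
s=snap("wrist");save(s,"w3.png");P=cloud(s);np.savez("w3.npz",f=s["frame"],P=P,T=s["T"],K=s["K"])
for t in ["lock","guard_eye"]:
    for q in r.mark_of(t,"wrist")[:2]:print(t,q,atd(s,q["pixel"]),atz(s,q["pixel"],130))
m=(abs(P[...,0]-463)<40)&(abs(P[...,1]-3)<40)&(P[...,2]>122)&(P[...,2]<138)
q=P[m];print(len(q),q.mean(0) if len(q) else 0,cv2.minAreaRect(q[:,:2].astype(np.float32)) if len(q) else 0)
print("lock px",proj(s,[463.3,3.4,130]))
E
python3 f.py
```

```text
[458.55125783 -39.53208809 167.65083958] [1.12784288e-01 9.93619265e-01 6.78324576e-04]
lock {'pixel': [278.0, 172.5], 'conf': 0.96} [464.2550077    2.9000172  130.30642475] [464.25234879   2.86287385 130.        ]
guard_eye {'pixel': [275.2, 172.3], 'conf': 0.62} [462.45469125   3.24329497 130.36922295] [462.44822267   3.19914805 130.        ]
2538 [469.32373519   1.47199339 128.53197319] ((476.20611572265625, 0.3438129425048828), (32.069435119628906, 54.65547180175781), 83.6707534790039)
lock px [np.float64(276.46011948920204), np.float64(171.84736842958495)]
```

View pics/w3.png

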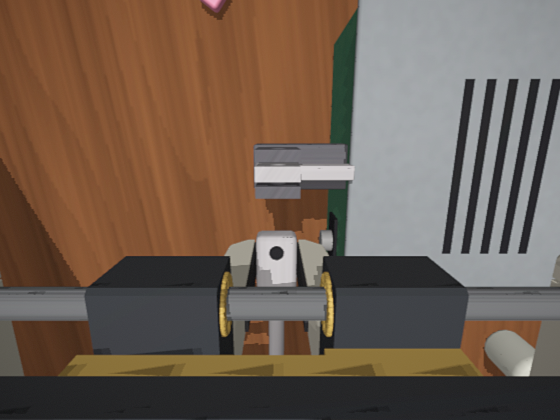

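The wrist view now shows the two lugs (columns 256–300, rows 145–198) with the bright tongue eye between them at row 173. The held head is at columns 258–297. I measure both sideways in tool coordinates.

```bash
cat > k.py <<'E'
import numpy as np,cv2
from h import r
from scipy.spatial.transform import Rotation as R
d=np.load("w3.npz");f=d["f"];P=d["P"];K=d["K"]
g=cv2.cvtColor(f,cv2.COLOR_RGB2GRAY).astype(float);st=r.get_state();t=st["tool_pos"];M=R.from_rotvec(st["tool_rot"]).as_matrix()
def tool(c,row,zw):  # pixel to tool coords at world z
    v=d["T"][:3,:3]@np.array([(c-K[0,2])/K[0,0],-(row-K[1,2])/K[1,1],-1.]);o=d["T"][:3,3];return M.T@(o+v*(zw-o[2])/v[2]-t)
def edges(row,a,b,c,e):
    G=np.gradient(cv2.GaussianBlur(g,(5,5),1)[row-1:row+2].mean(0));
    def pk(lo,hi):
        w=abs(G[lo:hi]);w=np.where(w>w.max()*.4,w,0);return (w*np.arange(lo,hi)).sum()/w.sum()
    return pk(a,b),pk(c,e)
print("K",K.tolist())
for name,row,zw,win in [("lugfar",150,130,(248,264,295,309)),("lugfar",156,130,(248,264,295,309)),("lugnear",189,130,(248,264,295,309)),("lugnear",193,130,(248,264,295,309)),("eye",173,130,(248,264,295,309)),("head",240,174,(250,268,288,305)),("head",248,174,(250,268,288,305))]:
    e=edges(row,*win);A=tool(e[0],row,zw);B=tool(e[1],row,zw);print(name,row,np.round(e,1),"y",A[1].round(2),B[1].round(2),"mid",((A+B)/2).round(2))
# lug tops rows along column 270
G=np.gradient(cv2.GaussianBlur(g,(3,3),.8)[:,262:296].mean(1));print([(i,round(G[i],1)) for i in range(138,204) if abs(G[i])>4])
for rw in (145,165,184,198):print(rw,tool(278,rw,130).round(1))
# plate/eye heights
for b in [(262,296,148,158),(262,296,168,178),(262,296,188,194),(380,430,100,200),(268,288,236,246)]:
    print(b,np.nanmedian(P[b[2]:b[3],b[0]:b[1],2]).round(2))
print("tool x",M[:,0],"t",t)
# plate edge direction (free edge col ~357) in tool frame
rows=np.arange(40,230,10);c=[]
Gx=cv2.Sobel(cv2.GaussianBlur(g,(5,5),1),cv2.CV_64F,1,0)
for q in rows: w=Gx[q,345:368];c.append(345+np.argmax(w))
pts=np.array([tool(a,b,118)[:2] for a,b in zip(c,rows)]);print(np.round(c),np.polyfit(pts[:,0],pts[:,1],1), pts[:,1].round(1))
E
python3 k.py
```

```text
K [[311.9514799592463, 0.0, 276.0727371549395], [0.0, 311.9514799592463, 211.37974457570098], [0.0, 0.0, 1.0]]
lugfar 150 [255.1 299.5] y -13.72 14.79 mid [56.55  0.54 37.66]
lugfar 156 [254.8 298.1] y -14.02 13.96 mid [ 5.275e+01 -3.000e-02  3.766e+01]
lugnear 189 [251.9 300.1] y -16.35 15.55 mid [31.18 -0.4  37.65]
lugnear 193 [251.8 300. ] y -16.47 15.55 mid [28.48 -0.46 37.65]
eye 173 [254.  300.8] y -14.71 15.89 mid [41.77  0.59 37.65]
head 240 [256.3 295.6] y -11.03 10.25 mid [10.94 -0.39 -6.36]
head 248 [254.7 297. ] y -11.99 11.04 mid [ 6.34 -0.47 -6.36]
[(142, np.float64(-7.7)), (143, np.float64(-5.0)), (144, np.float64(7.8)), (145, np.float64(6.5)), (146, np.float64(-10.6)), (147, np.float64(-12.3)), (148, np.float64(4.4)), (149, np.float64(16.6)), (150, np.float64(13.1)), (161, np.float64(-8.7)), (162, np.float64(-5.6)), (164, np.float64(10.7)), (165, np.float64(25.4)), (166, np.float64(38.1)), (167, np.float64(26.1)), (168, np.float64(5.9)), (180, np.float64(-8.6)), (181, np.float64(-38.7)), (182, np.float64(-59.1)), (183, np.float64(-38.9)), (184, np.float64(-4.2)), (185, np.float64(16.5)), (186, np.float64(22.9)), (187, np.float64(15.2)), (197, np.float64(-8.5)), (198, np.float64(-17.1)), (199, np.float64(-14.1))]
145 [59.7  1.  37.7]
165 [47.   1.  37.7]
184 [34.5  1.  37.6]
198 [25.1  0.9 37.6]
(262, 296, 148, 158) 130.11
(262, 296, 168, 178) 130.31
(262, 296, 188, 194) 130.3
(380, 430, 100, 200) 118.2
(268, 288, 236, 246) 178.36
tool x [1.10379617e-01 9.93889450e-01 3.18406187e-04] t [458.65384377 -38.88206545 167.63836341]
[356 356 355 355 354 353 353 353 352 351 351 350 350 350 352 348 348 347
 347] [-5.03205165e-03  5.07258701e+01] [50.1 50.4 50.1 50.4 50.2 49.9 50.2 50.6 50.3 50.  50.3 50.  50.4 50.8
 52.5 50.1 50.5 50.2 50.6]
```

Call:
play_rows:
  motion: [0.004,0.04,0,0,0.015,0.009,0.08,0,0,0.015,0.014,0.12,0,0,0.015,0.0175,0.15,0,0,0.015,0.0175,0.15,0,0,0.015,0.0175,0.15,-0.02,0,0.015,0.0175,0.15,-0.04,0,0.015,0.0175,0.15,-0.05,0,0.015,0.0175,0.15,-0.056,0,0.015,0.0175,0.15,-0.056,0,0.015,0.0175,0.15,-0.056,0,0.015,0.0175,0.15,-0.056,0,0.015]

```text
t: 15.25
tool_pos: [476.9, 109.5, 112.5]
tool_rot: [2.343, 2.092, 0.002]
contact_force: [0.2, 0.2, -1.9]
opening: 0.232
grip_force: 30.0
```

```bash
cat > m.py <<'E'
from h import *
L=np.array([464.,2.3]);n=np.array([.1115,.9938]);a=np.array([.9938,-.1115])
p=[]
for i in range(3):
    s=snap("scene");st=r.get_state();p.append(st["tool_pos"])
t=np.mean(p,0);print(np.array(p).round(2).tolist(),"s",(t[:2]-L)@n,"lat",(t[:2]-L)@a,"z",t[2],R.from_rotvec(st["tool_rot"]).as_matrix()[:,0],st["contact_force"])
P=cloud(s)
save(s,"s%d.png"%int(st["t"]*100),(230,170,350,260),6)
E
python3 m.py; ls -t pics|head -1
```

```text
[[476.92, 109.44, 112.63], [476.87, 109.45, 112.61], [476.76, 109.44, 112.51]] s 107.91112248398228 lat 0.8271473569331181 z 112.58120704638331 [1.13075794e-01 9.93586348e-01 1.85645084e-04] [ 1.00324747 -0.07810357 -0.09160922]
s1540.png
```

Call:
play_rows:
  motion: [-0.0008,0,-0.0011,0,0.015,-0.0014,-0.005,-0.0011,0,0.015,-0.002,-0.011,-0.0011,0,0.015,-0.0026,-0.017,-0.0011,0,0.015,-0.003,-0.02,-0.0011,0,0.015,-0.0033,-0.023,-0.0011,0,0.015,-0.0036,-0.0255,-0.0011,0,0.015,-0.0039,-0.028,-0.0011,0,0.015,-0.0042,-0.0305,-0.0011,0,0.015,-0.0044,-0.032,-0.0011,0,0.015,-0.0046,-0.034,-0.0011,0,0.015,-0.0046,-0.034,-0.0011,0,0.015]

```text
t: 16.4
tool_pos: [471.5, 75.3, 110.6]
tool_rot: [2.343, 2.092, -0.0]
contact_force: [-0.6, 0.5, -1.2]
opening: 0.232
grip_force: 30.0
```

```bash
python3 m.py; ls -t pics|head -1
```

```text
[[471.49, 75.49, 110.57], [471.5, 75.62, 110.57], [471.5, 75.68, 110.56]] s 73.67939287228117 lat -0.7185331920380588 z 110.56504665597363 [1.12722909e-01 9.93626459e-01 7.59015494e-05] [ 0.51645461  0.02586212 -0.88585596]
s1655.png
```

View pics/s1655.png

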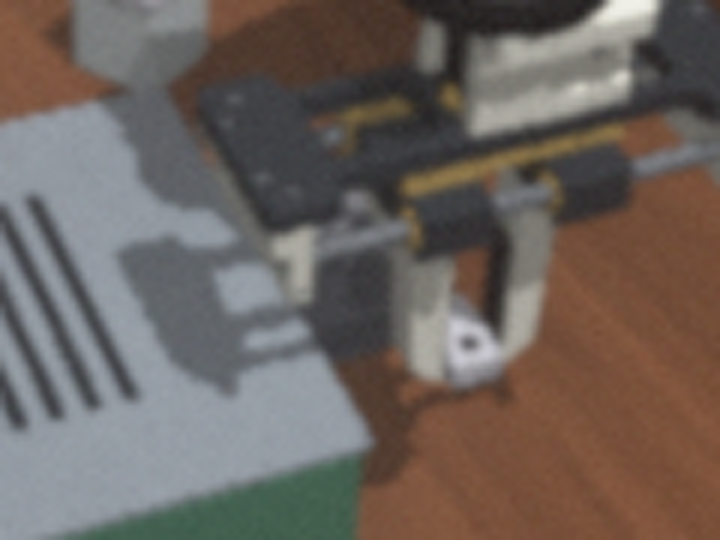

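The head at crop (470,345) is held level, but the fingers hide the hole. I nudge sideways and up, and feel my way in.

Call:
play_rows:
  motion: [0.0006,0,0.0007,0,0.015,0.0006,0,0.0007,0,0.015,0.0005,-0.001,0.0007,0,0.015,0.0004,-0.002,0.0007,0,0.015,0.0003,-0.003,0.0007,0,0.015,0.0002,-0.004,0.0007,0,0.015,0.0001,-0.005,0.0007,0,0.015,0,-0.006,0.0007,0,0.015,0,-0.006,0.0007,0,0.015]

```text
t: 17.3
tool_pos: [471.5, 69.4, 111.3]
tool_rot: [2.344, 2.092, -0.0]
contact_force: [0.8, -0.1, -0.9]
opening: 0.233
grip_force: 30.0
```

```bash
python3 m.py
```

```text
[[471.5, 69.48, 111.28], [471.51, 69.52, 111.27], [471.51, 69.57, 111.27]] s 67.64616915000478 lat -0.03549830496946791 z 111.27606628120013 [1.12839017e-01 9.93613283e-01 2.33072707e-05] [ 0.05121789  0.99716259 -0.48416421]
```

Call:
play_rows:
  motion: [-0.0002,-0.002,0,0,0.015,-0.0004,-0.004,0,0,0.015,-0.0007,-0.006,0,0,0.015,-0.0009,-0.008,0,0,0.015,-0.0011,-0.01,0,0,0.015,-0.0013,-0.012,0,0,0.015,-0.0016,-0.014,0,0,0.015,-0.0018,-0.016,0,0,0.015,-0.002,-0.018,0,0,0.015,-0.0022,-0.02,0,0,0.015,-0.0025,-0.022,0,0,0.015,-0.0025,-0.022,0,0,0.015]

```text
t: 18.45
tool_pos: [469.0, 47.3, 111.3]
tool_rot: [2.344, 2.092, -0.0]
contact_force: [-0.4, -0.3, -1.2]
opening: 0.235
grip_force: 30.0
```

Call:
play_rows:
  motion: [-0.0001,-0.001,0,0,0.015,-0.0002,-0.002,0,0,0.015,-0.0003,-0.003,0,0,0.015,-0.0004,-0.004,0,0,0.015,-0.0006,-0.005,0,0,0.015,-0.0007,-0.006,0,0,0.015,-0.0008,-0.007,0,0,0.015,-0.0009,-0.008,0,0,0.015,-0.0009,-0.0085,0,0,0.015,-0.001,-0.009,0,0,0.015,-0.001,-0.0095,0,0,0.015,-0.001,-0.0095,0,0,0.015]

```text
t: 19.45
tool_pos: [468.0, 38.3, 111.3]
tool_rot: [-2.343, -2.092, -0.0]
contact_force: [0.8, 2.0, -1.0]
opening: 0.233
grip_force: 30.0
```

Call:
play_rows:
  motion: [0,-0.0005,0,0,0.015,-0.0001,-0.001,0,0,0.015,-0.0001,-0.0015,0,0,0.015,-0.0002,-0.002,0,0,0.015,-0.0002,-0.002,0,0,0.015,-0.0002,-0.002,0,0,0.015]

```text
t: 19.95
tool_pos: [468.0, 38.2, 111.3]
tool_rot: [-2.342, -2.09, -0.005]
contact_force: [1.6, 9.2, -0.4]
opening: 0.232
grip_force: 30.0
```

Call:
play_rows:
  motion: [-0.0001,-0.001,0,0,0.015,-0.0002,-0.002,0,0,0.015,-0.0003,-0.003,0,0,0.015,-0.0003,-0.003,0,0,0.015]

```text
t: 20.28
tool_pos: [467.9, 38.0, 111.4]
tool_rot: [-2.341, -2.087, -0.011]
contact_force: [3.4, 21.4, 0.0]
opening: 0.234
grip_force: 30.0
```

It stopped firmly at the expected depth (36 mm, 21 N). I relax the push, open the fingers and lift.

Call:
play_rows:
  motion: [0.0002,0.002,0,0,0.015,0.0004,0.004,0,0,0.015,0.0004,0.004,0,0,0.04,0.0004,0.004,0,0,0.04,0.0004,0.004,0,0,0.04,0.0004,0.004,0,0,0.04,0.0004,0.004,0,0,0.04]

```text
t: 20.87
tool_pos: [468.0, 36.7, 111.3]
tool_rot: [2.344, 2.092, -0.0]
contact_force: [-0.4, -0.8, -0.5]
opening: 0.424
grip_force: 0.0
```

Call:
play_rows:
  motion: [0,0,0.005,0,0.04,0,0,0.015,0,0.04,0,0,0.03,0,0.04,0,0,0.06,0,0.04,0,0,0.1,0,0.04,0,0,0.14,0,0.04,-0.02,-0.04,0.15,0,0.04,-0.04,-0.08,0.15,0,0.04,-0.06,-0.11,0.15,0,0.04,-0.06,-0.11,0.15,0,0.04,-0.06,-0.11,0.15,0,0.04]

```text
t: 21.78
tool_pos: [407.1, -74.8, 261.9]
tool_rot: [2.348, 2.085, 0.0]
contact_force: [-0.0, 0.5, 0.3]
opening: 0.43
grip_force: 0.0
```

```bash
cat > n.py <<'E'
from h import *
st=r.get_state();print(st["t"],st["tool_pos"],st["contact_force"])
s=snap("scene");w=snap("wrist")
a=cv2.resize(s["frame"][160:270,200:340],(700,550),interpolation=cv2.INTER_CUBIC)[:, :, ::-1]
b=w["frame"][:,:,::-1]
cv2.imwrite("pics/fin.png",np.hstack([cv2.resize(a,(400,314)),cv2.resize(b[0:314,:400],(400,314))]))
P=cloud(s)
ax=np.array([.9936,-.1126]);n=np.array([.1126,.9936]);c=np.array([603,-11.]);A=(P[...,:2]-c)@ax;B=(P[...,:2]-c)@n
for lo in [-70,-30,10,50]:
    m=(A>lo)&(A<lo+30)&(B>50)&(B<105)&(P[...,2]>60)&(P[...,2]<140);print(lo,np.median(P[m][:,2]))
E
python3 n.py
```

```text
21.7833 [407.12332923 -74.78059485 261.88260785] [-0.01585636  0.49993128  0.3293934 ]
-70 119.16709627362843
-30 119.08829881224176
10 119.18048186730402
50 119.04256123175742
```

View pics/fin.png

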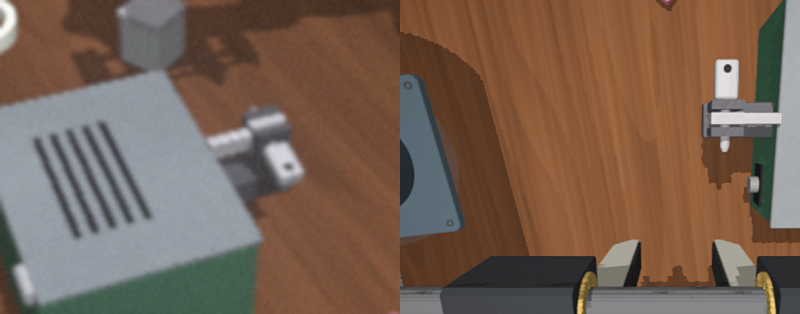

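The guard is flat (z ≈ 119 throughout). The pin runs through both lugs and the eye: head flush at (727,98), tip out at (725,147). I hand in the job.

```bash
python3 -c "
from plant import r
print(r.job_done())"
```

```text
the job is handed in; nothing more can be done
None
```

I lowered the guard slowly until it rested closed on its stops. I then pushed the steel lock pin through both lugs and the tongue until its head was against the bracket, let go, and handed the job in at about 22 s; the final pictures show the guard flat and the pin fully home, but the hand-in returned no verdict.

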